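# Crank the cradle out to the setting block and load a union

## Task

Using the red-gripped hand crank, wind the cradle out from under the blue hood until its red pointer stands within the width of the yellow setting block. Then pick up the black union and lay it along the cradle's two orange V forks, lowering it in rather than dropping it, centred over both forks, and leave the pointer still at the block. Do not push the cradle itself along, and leave the bins and the brass coupling where they are.

Things in the scene. Friction and masses are not known exactly. Their poses are not given: they have to be found in the camera images.
- slide: hand-cranked slide fixed to the bench: grey base 110 x 440 x 12 mm, rail along its y. Origin on the bench under the rail's centre line, z up. At +y a blue hood (98 mm across, y 89 to 165 mm, top at 135 mm, open to -y); at y -165 mm a dark gearbox (80 x 70 mm, top at 68 mm) carrying the crank. May stand turned on the bench
- hub (a point): point on the crank's upright axis, 80 mm above the bench, at the underside of the crank arm
- crank (a joint): crank angle, rad, about the upright axis at hub; grows clockwise seen from above, not wrapped, stops at 9.8. Each rad drives the cradle 12.5 mm along the rail towards the crank (slide's -y), out of the hood; turning back drives it in. About 1 to 1.35 turns are needed. It stays where left; about 4 N at the grip turns it
- grip (a point): centre of the crank's grip, 60 mm from the axis, 115 mm above the bench: a red upright paddle fixed to the arm (does not spin), 14 mm thick along its travel (this frame's y), 32 mm wide along the arm (x, which points to the axis), 88 to 135 mm above the bench. The steel arm below is 18 mm wide, its top at 88 mm. Pinch it from above; regrasp to go all round
- cradle: carriage with two orange 90-degree V forks in line along its y (slide's y), 10 mm thick, 33 mm either side of the middle (56 mm clear between). Origin: where the middle of a seated union lies, 76 mm above the bench, midway between forks, 21 mm above the V bottoms, 38 mm above the deck. Fork tips about level with it, 44 mm apart. Starts under the hood
- pointer (a point): tip of the red pointer bar (4 mm wide) on the carriage's side away from the robot, 60 mm from the rail's centre line, 33 mm above the bench, level with the cradle's middle along the rail
- marker: yellow upright setting block beside the rail, 10 mm wide along the rail (its y, parallel to the slide's y), 30 mm deep (x), on a dark foot, top 34 mm above the bench; origin on the bench under its middle. Fixed; its place along the rail varies. The pointer is right when its tip is less than 5 mm along y from the block's middle
- union: black push-in tube union, 100 mm long along its x, blue rings at both ends: square middle 40 mm long, 30 x 30 mm, and round ends 30 mm in diameter that lie in the forks; about 0.14 kg. Origin at its middle, on its axis, 15 mm above the bench as it lies. Grip across the square middle (its y)
- bin_black: bystander: blue stock bin 150 x 105 x 65 mm with black fittings; origin under its middle
- bin_brass: bystander: blue stock bin 150 x 105 x 65 mm with brass fittings; origin under its middle
- coupling: bystander: brass coupling 36 mm in diameter, 40 mm tall, standing upright; origin under its middle

How it is judged:
On the way, in this order (a step that is already met when the one before it is completed fails the run):
1. the crank has brought the cradle's pointer within the width of the yellow block, less than 5 mm from its middle (y of pointer in the frame of marker between -0.005 and 0.005 m), for 0.3 s.
2. the union is lowered to within 10 mm of its seat in the forks while still held by the fingers (x of union in the frame of cradle between -0.01 and 0.01 m and y of union in the frame of cradle between -0.015 and 0.015 m and z of union in the frame of cradle between -0.01 and 0.01 m and contact force between the fingers and union above 0.5 N), for 0.05 s.
At the end, for the whole second after the job is handed in: The pointer tip is within 5 mm of the yellow block's middle along the rail; the union rests in both V forks, its middle within 5 mm sideways, 5 mm in height and 12 mm along the rail of the cradle's seat point and its axis within 0.12 rad of the rail; all at rest (all of step 1 and x of union in the frame of cradle between -0.005 and 0.005 m and y of union in the frame of cradle between -0.012 and 0.012 m and z of union in the frame of cradle between -0.005 and 0.005 m and angle between the x axis of union and the y axis of cradle, either way round below 0.12 rad and linear speed of union below 0.02 m/s and linear speed of cradle below 0.01 m/s); the robot touches nothing.
It fails at once if the robot pushes on the cradle itself with more than 15 N (contact force between any of the fingers, the arm and cradle above 15 N).
It fails at once if a bin or the brass coupling is moved more than 30 mm, or the coupling tipped (distance of any of bin_black, bin_brass, coupling from where it was at the start of the episode above 0.03 m or angle between coupling's own z axis and vertical above 0.5 rad).
It also fails if it takes over 72 s, if anything falls off the work surface, if the arm or the gripper's body presses on something with over 40 N, if the wrist force passes 120 N, or if a joint passes its speed limit or range.

## Robot

A 6-joint arm with a two-finger parallel gripper is mounted at the origin on the work surface. World frame = base frame: x ahead of the robot, y to its left, z up, the work surface at z = 0. Lengths are in m, angles in rad, forces in N, time in s.
With the tool pointing down it reaches from about 0.35 to 0.975 m from the base axis. Payload 4.9 kg.
Tool frame: the origin (TCP) lies at the very end of the fingers, on their centre line; the grasp point (between the pads) lies 19 mm behind it; z points along the fingers, y is the line along which they close (so a half turn about z gives the same grasp; the last joint's range is limited). The gripper opens to 85 mm and grips with 20 to 120 N. Pads are 22 mm wide; open, the fingers measure 114 mm over their backs; the gripper's body (76 mm by 85 mm) begins 54 mm behind the grasp point. The pads swing forward as they close: fully open they stand 13 mm farther back than shut.
Start: joints at [1.139, 0.053, 1.613, -0, 1.476, -0.119], TCP at [0.192, 0.595, 0.231] pointing down, gripper open.
Joint ranges: [-3.01, 3.01], [-1.01, 2.22], [0.06, 2.58], [-1.02, 4.17], [0.09, 2.62], [-3.14, 3.14]. Speed limits (rad/s): [2.57, 2.57, 3.14, 3.14, 3.14, 3.14].

## Interface

Orientations are given as a unit quaternion [w, x, y, z].
In Python, from plant import manip gives the robot as it stands.
- The arm moves only by the shell command python3 -m pendant 'ROWS'. ROWS is JSON, a list of rows, each a list of 3 entries, a list of its own where there are three numbers: the opening, from 0 (shut) to 1 (fully open), then the shift along the tool's x, y, z in units of 12 cm (1.0 is 12 cm), then the turn about the tool's z in units of pi rad (1.0 is pi rad). In form: [[gripper, [dx, dy, dz], roll], ...]. A call has 1 to 10 rows; each row is the pose to reach, as a shift and turn from the pose commanded when the call began, along the tool's axes at that moment, turning the shorter way round; what a row does not reach only later rows make up. A row lasts 1/10 s, in which the tool goes at most 50 mm and 8.59 degrees, less where a joint would pass 70% of its speed; a pose out of reach is approached as far as the arm can. A call with a number of a shift or a turn outside -1 to 1 is refused whole. A call with a gripper value outside its range is refused whole. The fingers move at their own pace and stop on an object; the grip force is fixed at half the most. Time passes only in rows, so rows that repeat a pose let the fingers close. It gives the time, the measured TCP pose, the force, the opening and the grip force at its end, in the units of the state.
- manip.state(): the state, without advancing time (a new reading comes with each control period).
- manip.grab_frame(name): name is "scene" or "side" or "wrist"; returns a dict with "img" (400x640x3 uint8, red, green, blue), "fx", "fy", "cx", "cy" (pixels), "D" ([k1, k2, p1, p2, k3] as OpenCV has them; the pictures are not rectified), "eye" and "rotation" of the camera in the world; the wrist camera has in their place "tool_from_camera" (4x4, takes a point from camera to tool coordinates, whose origin is the TCP and whose axes are the flange's). Camera axes: x right, y down, z forward; pixel columns grow to the right and rows downward; lengths in m; the calibration is good to about 2 mm. A picture is of the moment at which its call begins: read the wrist's pose just before it. There is no depth.
- manip.job_done(): hands the job in; it is judged then, once.
The state is a dict: "time": time; "joint_pos": joint angles; "joint_vel": joint speeds; "joint_efforts": joint torques, N m; "tool_pos": TCP position; "tool_rot": TCP orientation; "contact_force": force on the tool from outside, world axes, zero at the start; "ft_torque": the same for the moment, N m; "gripper_width": opening from 0.0 (shut) to 1.0 (fully open); "grasp_force": force on a finger pad.
Only numpy, scipy, OpenCV 4.12 (cv2) and the standard library are available. Lean on these libraries where they do the work, as an engineer would, in place of code of your own. Each camera call takes 0.05 s, during which the arm holds its last target. There are 200 camera calls.

## Working session

There is one attempt and no reset: what is moved stays moved. The work goes in short steps, Python scripts to look and compute and a shell command to move; the robot and the scene stay as the last step left them, time stands still between calls to the robot, and variables do not carry over. Pictures are saved under pics/ and viewed, at most 11 in all, crops included, and the job is handed in when it is done.

```bash
mkdir -p pics; cat > h.py <<'E'
from plant import manip
import numpy as np, cv2, json
from scipy.spatial.transform import Rotation as R
def snap(n,f):
    s=manip.state(); d=manip.grab_frame(n)
    cv2.imwrite(f'pics/{f}.png',cv2.cvtColor(d['img'],cv2.COLOR_RGB2BGR))
    K=np.array([[d['fx'],0,d['cx']],[0,d['fy'],d['cy']],[0,0,1.]])
    if n=='wrist':
        q=s['tool_rot']; Rt=R.from_quat([q[1],q[2],q[3],q[0]]).as_matrix()
        T=np.array(d['tool_from_camera']); Rc=Rt@T[:3,:3]; e=Rt@T[:3,3]+np.array(s['tool_pos'])
    else:
        e=np.array(d['eye']); Rc=np.array(d['rotation'])
        if Rc.shape!=(3,3): Rc=R.from_quat([Rc[1],Rc[2],Rc[3],Rc[0]]).as_matrix()
    np.savez(f'pics/{f}.npz',K=K,D=np.array(d['D'],float),e=e,R=Rc)
def px2w(f,uv,z):
    c=np.load(f'pics/{f}.npz')
    p=cv2.undistortPoints(np.array(uv,float).reshape(-1,1,2),c['K'],c['D']).reshape(-1,2)
    r=np.c_[p,np.ones(len(p))]@c['R'].T
    t=(np.broadcast_to(z,len(p))-c['e'][2])/r[:,2]
    return c['e']+r*t[:,None]
def w2px(f,P):
    c=np.load(f'pics/{f}.npz'); rv=cv2.Rodrigues(c['R'].T)[0]
    return cv2.projectPoints(np.array(P,float).reshape(-1,3),rv,-c['R'].T@c['e'],c['K'],c['D'])[0].reshape(-1,2)
E
python3 - <<'E'
from h import *
for n in('scene','side','wrist'): snap(n,n+'0'); print(np.load(f'pics/{n}0.npz')['e'],np.load(f'pics/{n}0.npz')['R'].tolist())
s=manip.state(); print(s)
E
```

```text
[ 1.18387929 -0.03554335  1.10775975] [[-0.030483453356675592, 0.8509255248485869, -0.5244010967118669], [0.999511752423745, 0.02954966106334586, -0.010152551297882173], [0.006856809627379945, -0.5244545439713519, -0.8514108382382359]]
[ 0.39205161 -0.71530666  0.91780917] [[0.9779344577018081, -0.16515347419371423, 0.1279395419767347], [-0.20872428704157442, -0.7464523031849415, 0.6318568912885911], [-0.008852595012590732, -0.6446187160109782, -0.7644529694689535]]
[0.12133945 0.61799011 0.37163232] [[0.30744532790550916, 0.9103011026293586, 0.27718093892049533], [0.9515650187666717, -0.2937524290486371, -0.09073877609714973], [-0.0011770338385964725, 0.2916528981165775, -0.9565234976787257]]
{'time': 0.15, 'joint_pos': array([ 1.13898269e+00,  5.31995422e-02,  1.61398252e+00, -1.62035797e-05,
        1.47602929e+00, -1.19010965e-01]), 'joint_vel': array([-0.00023314, -0.00159293, -0.00348205, -0.00128844,  0.00208538,
       -0.00038552]), 'joint_efforts': array([-2.10527344e-05, -3.94244671e+01, -3.70720124e+01, -1.53725045e-04,
        4.76090354e-03,  1.56417428e-05]), 'tool_pos': array([0.19213028, 0.59421436, 0.23034662]), 'tool_rot': array([-2.12336438e-04,  1.55763668e-01,  9.87794019e-01, -7.81040136e-04]), 'contact_force': array([ 0.17983338, -0.45212772, -0.39532756]), 'ft_torque': array([-0.0166984 ,  0.00132676,  0.01570883]), 'grasp_force': 0.0, 'gripper_width': 1.0022902498190613}
```

View pics/scene0.png

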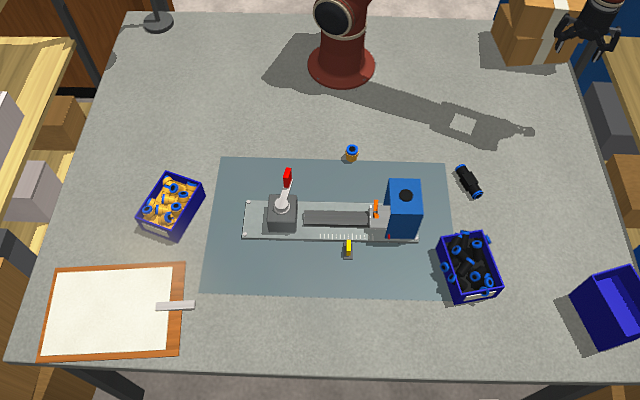

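View pics/side0.png

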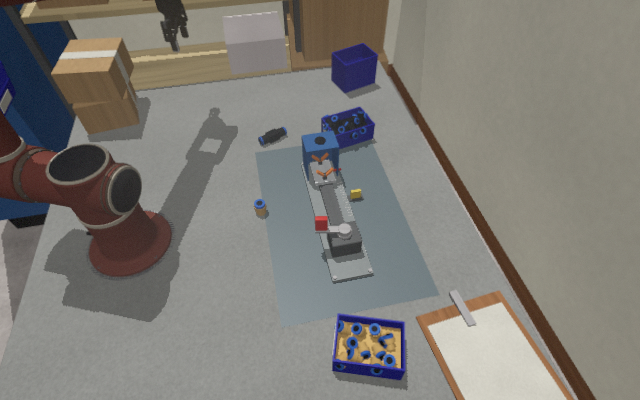

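The scene view shows the slide at about (240-425, 180-240): grip at (287,177), hub at (282,203), yellow block at (348,248), hood at (405,208) and union at (467,181). Coupling is at (351,153), and the bins are at (171,205) and (468,267). Next I'll enlarge it.

```bash
python3 - <<'E'
import cv2,numpy as np
a=cv2.imread('pics/scene0.png')[150:265,235:395]; b=cv2.imread('pics/scene0.png')[150:265,340:500]
c=cv2.imread('pics/side0.png')[120:235,240:400];d=cv2.imread('pics/side0.png')[190:305,270:430]
r=lambda i:cv2.resize(i,(400,288),interpolation=cv2.INTER_CUBIC)
cv2.imwrite('pics/crop1.png',cv2.resize(a,(800,575),interpolation=cv2.INTER_CUBIC))
cv2.imwrite('pics/crop2.png',np.vstack([np.hstack([r(a),r(b)]),np.hstack([r(c),r(d)])]))
E
```

```text
(no output)
```

View pics/crop2.png

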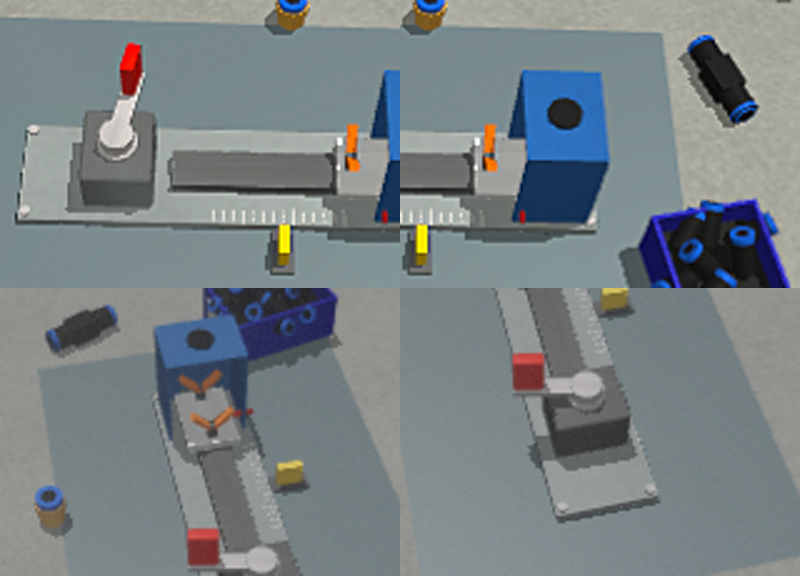

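The crops show the base corners, hood corners, crank, yellow block top at about (349,241) and union ends at (460,167) and (478,196). I'll fit the slide pose from these.

```bash
python3 - <<'E'
from h import *
from scipy.optimize import least_squares
S=[((245.4,200.4),(-.055,-.22,.012)),((241.8,238.4),(.055,-.22,.012)),((390.8,178),(-.049,.089,.135)),((420,178.8),(-.049,.165,.135)),((422.8,214.8),(.049,.165,.135)),((386.4,212.5),(.049,.089,.135))]
D=[((333.6,281.6),(-.055,-.22,.012)),((373.2,273.6),(.055,-.22,.012)),((302,139.5),(-.049,.089,.135))]
def W(p,L):
    c,s=np.cos(p[2]),np.sin(p[2]); L=np.atleast_2d(L)
    return np.c_[p[0]+c*L[:,0]-s*L[:,1],p[1]+s*L[:,0]+c*L[:,1],L[:,2]]
def f(p): return np.r_[(w2px('scene0',W(p,[b for a,b in S]))-[a for a,b in S]).ravel(),(w2px('side0',W(p,[b for a,b in D]))-[a for a,b in D]).ravel()]
r=least_squares(f,[.6,0,0],loss='soft_l1');p=r.x;print('slide',p,np.round(r.fun,1) if 0 else np.round(f(p),1))
np.save('slide.npy',p)
h=W(p,(0,-.165,.08))[0];print('hub',h)
print('cap scene',px2w('scene0',[(281.8,204)],[.1]),'side',px2w('side0',[(344.8,229)],[.1]))
print('grip scene ctr/top',px2w('scene0',[(287,170),(287,178)],[.135,.115]),'side',px2w('side0',[(321.2,224)],[.115]))
m=px2w('scene0',[(349,241.5)],[.034])[0]; ms=px2w('side0',[(240+50*1.0+66.0,120+70.5)],[.034])[0]
def loc(P):
    c,s=np.cos(p[2]),np.sin(p[2]);d=np.array(P)[:2]-p[:2];return np.array([c*d[0]+s*d[1],-s*d[0]+c*d[1]])
print('marker',m,loc(m),ms,loc(ms))
print('pointer',loc(px2w('scene0',[(340+122/2.5,150+216/2.5)],[.033])[0]),loc(px2w('side0',[(240+251/2.5,120+(411-288)/2.5)],[.033])[0]))
print('union ends',px2w('scene0',[(460,167),(478,195.5)],[.018,.018]),'side',px2w('side0',[(240+52/2.5,120+53/2.5),(240+112/2.5,120+27/2.5)],[.018]*2))
print('coupling',px2w('scene0',[(351,150)],[.04]))
E
```

```text
slide [0.57065613 0.01317872 0.01812478] [ 13.3   0.7  13.5   0.7  -7.   -0.   -4.2  -0.3  -3.2  -0.5  -0.2   1.3
  -2.6 -12.6  -1.9 -13.1   5.3  14.9]
hub [ 0.57364656 -0.15179418  0.08      ]
cap scene [[ 0.57920824 -0.13842425  0.1       ]] side [[ 0.56760816 -0.15220136  0.1       ]]
grip scene ctr/top [[ 0.50520029 -0.12920839  0.135     ]
 [ 0.51472089 -0.12958192  0.115     ]] side [[ 0.51011045 -0.13474412  0.115     ]]
marker [0.63955994 0.02443848 0.034     ] [0.06909656 0.01000911] [0.64909093 0.02246347 0.034     ] [0.07859019 0.00786168]
pointer [0.05328332 0.10734353] [0.05656186 0.10516623]
union ends [[0.39676649 0.32582369 0.018     ]
 [0.48650515 0.36258095 0.018     ]] side [[0.39705276 0.32101182 0.018     ]
 [0.48493542 0.35674461 0.018     ]]
coupling [[0.3672772  0.02944079 0.04      ]]
```

```bash
cat > fit.py <<'E'
from h import *
from scipy.optimize import least_squares
S=[((245.4,200.4),(-.055,-.22,.012)),((241.8,238.4),(.055,-.22,.012)),((390.8,178),(-.049,.089,.135)),((420,178.8),(-.049,.165,.135)),((422.8,214.8),(.049,.165,.135)),((386.4,212.5),(.049,.089,.135))]
D=[((333.6,281.6),(-.055,-.22,.012)),((373.2,273.6),(.055,-.22,.012)),((302,139.5),(-.049,.089,.135))]
def W(p,L):
    c,s=np.cos(p[2]),np.sin(p[2]); L=np.atleast_2d(L).copy()
    if len(p)>3: L[L[:,2]==.012,1]+=p[3]
    return np.c_[p[0]+c*L[:,0]-s*L[:,1],p[1]+s*L[:,0]+c*L[:,1],L[:,2]]
def f(p): return np.r_[(w2px('scene0',W(p,[b for a,b in S]))-[a for a,b in S]).ravel(),(w2px('side0',W(p,[b for a,b in D]))-[a for a,b in D]).ravel()]
r=least_squares(f,[.6,0,0,0],loss='soft_l1');p=r.x
def loc(P):
    c,s=np.cos(p[2]),np.sin(p[2]);d=np.array(P)[:2]-p[:2];return np.array([c*d[0]+s*d[1],-s*d[0]+c*d[1]])
E
python3 - <<'E'
from fit import *
print('slide',p,np.round(f(p),1))
h=W(p,(0,-.165,.08))[0];print('hub',h)
m=px2w('scene0',[(349,241.5)],[.034])[0]; ms=px2w('side0',[(356,190.5)],[.034])[0]
print('marker',loc(m),loc(ms))
print('pointer',loc(px2w('scene0',[(340+122/2.5,150+216/2.5)],[.033])[0]),loc(px2w('side0',[(240+251/2.5,120+(411-288)/2.5)],[.033])[0]))
for g in [px2w('scene0',[(287,178)],[.115])[0],px2w('side0',[(321.2,224)],[.115])[0]]: print('grip dist',g[:2]-h[:2],np.hypot(*(g-h)[:2]),np.degrees(np.arctan2(*(g-h)[[1,0]])))
s=manip.state()
q=s['tool_rot'];print(R.from_quat([q[1],q[2],q[3],q[0]]).as_matrix().round(3))
E
```

```text
slide [ 0.56900601  0.02267493  0.01042396 -0.04514618] [-0.2 -0.7 -1.  -0.8 -2.8 -0.2 -0.  -0.4  0.8 -0.5  3.8  1.1 -0.6 -0.5
  1.1 -1.   4.3 12.6]
hub [ 0.57072594 -0.14231611  0.08      ]
marker [0.07056848 0.00102802] [ 0.08007836 -0.00104624]
pointer [0.05400615 0.09823778] [0.05730137 0.09608579]
grip dist [-0.05600505  0.01273419] 0.05743452549213125 167.19012211048152
grip dist [-0.06061549  0.00757199] 0.06108659979065688 172.8795854823472
[[-0.951  0.308 -0.001]
 [ 0.308  0.951 -0.001]
 [ 0.    -0.002 -1.   ]]
```

```bash
for i in 1 2 3 4; do python3 -m pendant '[[1,[-0.88,-0.98,0],0],[1,[-0.88,-0.98,0],0],[1,[-0.88,-0.98,0],0],[1,[-0.88,-0.98,0],0]]' >/dev/null; done
python3 -m pendant '[[1,[-0.88,-0.98,0.1],0],[1,[-0.88,-0.98,0.1],0],[1,[-0.88,-0.98,0.1],0],[1,[-0.88,-0.98,0.1],0],[1,[-0.88,-0.98,0.1],0],[1,[-0.88,-0.98,0.1],0]]'
python3 - <<'E'
from h import *
snap('wrist','w1'); print(manip.state()['tool_pos'])
im=cv2.imread('pics/w1.png')
E
```

```text
time: 2.35
tool_pos: [0.5138, -0.1254, 0.2191]
tool_rot: [-0.0, 0.155, 0.988, 0.001]
contact_force: [0.1, 0.1, 0.7]
gripper_width: 1.0
grasp_force: 0.0
[ 0.51369308 -0.12529615  0.21929761]
```

View pics/w1.png

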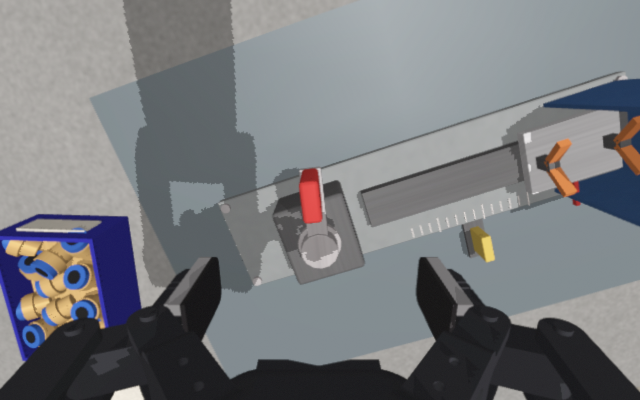

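The wrist view shows the red paddle at (312,195), crank cap at (320,245), yellow block at (482,245) and pointer at (575,195). I'll enlarge the paddle and the block/pointer area.

```bash
python3 - <<'E'
import cv2,numpy as np
a=cv2.imread('pics/w1.png'); r=lambda i:cv2.resize(i,(400,560),interpolation=cv2.INTER_CUBIC)
cv2.imwrite('pics/crop3.png',np.hstack([r(a[155:295,265:365]),r(a[155:295,455:555+0])*1]))
cv2.imwrite('pics/crop3.png',np.hstack([r(a[155:295,265:365]),cv2.resize(a[170:270,450:600-16],(400,560-261),interpolation=cv2.INTER_CUBIC) if 0 else cv2.copyMakeBorder(cv2.resize(a[165:275,455:595],None,fx=2.857,fy=2.857,interpolation=cv2.INTER_CUBIC),0,560-314,0,0,cv2.BORDER_CONSTANT)]))
E
```

```text
(no output)
```

View pics/crop3.png

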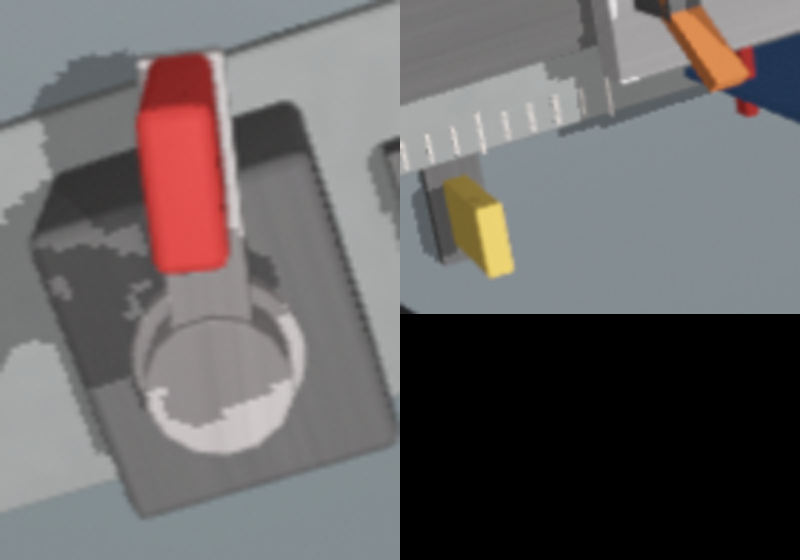

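```bash
python3 - <<'E'
from fit import *
g=px2w('w1',[(310.75,202.5)],[.135])[0]; c=[(139,112),(210,108),(227,266),(157,272)]
C=px2w('w1',[(265+u/4,155+v/4) for u,v in c],[.135]*4);print('grip',g,C[:,:2].round(4).tolist())
k=[(35,237),(305,155),(393,440),(143,517)]
G=px2w('w1',[(265+u/4,155+v/4) for u,v in k],[.068]*4);print('gearbox',G.mean(0),G[:,:2].round(4).tolist(),'fit hub',W(p,(0,-.165,.08))[0])
e=(C[2]+C[3]-C[0]-C[1])/2;print('arm dir deg',np.degrees(np.arctan2(e[1],e[0])),np.linalg.norm(e))
h=g+.06*e/np.linalg.norm(e);print('hub from paddle',h)
m=px2w('w1',[(487.9,248.8)],[.034])[0];q=px2w('w1',[(576.5,203)],[.033])[0];print('marker',m,loc(m),'ptr',q,loc(q))
E
```

```text
grip [ 0.50958081 -0.12861886  0.135     ] [[0.4938, -0.1314], [0.4969, -0.1195], [0.5256, -0.1256], [0.5228, -0.1379]]
gearbox [ 0.56793243 -0.14008786  0.068     ] [[0.5297, -0.1725], [0.5299, -0.1076], [0.6053, -0.1079], [0.6068, -0.1723]] fit hub [ 0.57072594 -0.14231611  0.08      ]
arm dir deg -12.18377354409661 0.029485113650879153
hub from paddle [ 0.56822935 -0.14128174  0.135     ]
marker [0.64696216 0.02383521 0.034     ] [0.07796401 0.00034762] ptr [0.62467581 0.12148702 0.033     ] [0.05669677 0.09822643]
```

```bash
python3 -m pendant '[[1,[0.025,-0.036,0],-0.033],[1,[0.025,-0.036,0.4],-0.033],[1,[0.025,-0.036,0.7],-0.033],[1,[0.025,-0.036,1],-0.033],[1,[0.025,-0.036,1],-0.033],[1,[0.025,-0.036,1],-0.033]]'
python3 -m pendant '[[0,[0,0,0],0],[0,[0,0,0],0],[0,[0,0,0],0],[0,[0,0,0],0],[0,[0,0,0],0],[0,[0,0,0],0],[0,[0,0,0],0],[0,[0,0,0],0]]'
python3 - <<'E'
import numpy as np
from h import *
print(manip.state()['joint_pos'])
# rows for 80deg, 8deg each: tool axes at start: y=tangent(dir -1 motion?), tool x points away from hub
for k in range(1,11):
    t=np.radians(8*k); print([round(.06*(np.cos(t)-1)/.12,3), round(.06*np.sin(t)/.12,3)], round(8*k/180,4))
E
```

```text
time: 3.0
tool_pos: [0.5095, -0.1292, 0.0998]
tool_rot: [-0.0, 0.104, 0.995, 0.0]
contact_force: [0.3, -0.3, 0.8]
gripper_width: 0.999
grasp_force: 0.0
time: 3.8
tool_pos: [0.5099, -0.1302, 0.1]
tool_rot: [0.0, 0.104, 0.995, 0.0]
contact_force: [-1.1, 3.0, 6.0]
gripper_width: 0.152
grasp_force: 59.1
[-3.91836077e-01 -6.39463724e-02  1.95718203e+00  7.05642115e-04
  1.24806717e+00 -1.75429152e+00]
[np.float64(-0.005), np.float64(0.07)] 0.0444
[np.float64(-0.019), np.float64(0.138)] 0.0889
[np.float64(-0.043), np.float64(0.203)] 0.1333
[np.float64(-0.076), np.float64(0.265)] 0.1778
[np.float64(-0.117), np.float64(0.321)] 0.2222
[np.float64(-0.165), np.float64(0.372)] 0.2667
[np.float64(-0.22), np.float64(0.415)] 0.3111
[np.float64(-0.281), np.float64(0.449)] 0.3556
[np.float64(-0.345), np.float64(0.476)] 0.4
[np.float64(-0.413), np.float64(0.492)] 0.4444
```

```bash
python3 -m pendant '[[0,[-0.005,0.07,0],0.0444],[0,[-0.019,0.138,0],0.0889],[0,[-0.043,0.203,0],0.1333],[0,[-0.076,0.265,0],0.1778],[0,[-0.117,0.321,0],0.2222],[0,[-0.165,0.372,0],0.2667],[0,[-0.22,0.415,0],0.3111],[0,[-0.281,0.449,0],0.3556],[0,[-0.345,0.476,0],0.4],[0,[-0.413,0.492,0],0.4444]]'
python3 - <<'E'
from h import *
s=manip.state();print(s['joint_pos'],s['contact_force']);d=s['tool_pos'][:2]-np.array([.5685,-.141]);print(np.hypot(*d),np.degrees(np.arctan2(d[1],d[0])))
E
```

```text
time: 4.8
tool_pos: [0.571, -0.0818, 0.1]
tool_rot: [-0.0, 0.721, 0.693, 0.001]
contact_force: [-2.1, 5.4, 5.0]
gripper_width: 0.155
grasp_force: 58.9
[-0.27218626  0.0560258   1.83751804  0.00208606  1.24792726 -0.23325079] [-2.06732655  5.40300868  5.04972347]
0.059287583522204534 87.5768377894534
```

```bash
for i in 1 2; do python3 -m pendant '[[0,[-0.005,0.07,0],0.0444],[0,[-0.019,0.138,0],0.0889],[0,[-0.043,0.203,0],0.1333],[0,[-0.076,0.265,0],0.1778],[0,[-0.117,0.321,0],0.2222],[0,[-0.165,0.372,0],0.2667],[0,[-0.22,0.415,0],0.3111],[0,[-0.281,0.449,0],0.3556],[0,[-0.345,0.476,0],0.4],[0,[-0.413,0.492,0],0.4444]]'; done
python3 -m pendant '[[0,[0,0,0],0],[0,[0,0,0],0]]' >/dev/null
python3 - <<'E'
from h import *
s=manip.state();print(s['joint_pos'],s['contact_force']);d=s['tool_pos'][:2]-np.array([.5685,-.141]);print(np.hypot(*d),np.degrees(np.arctan2(d[1],d[0])),s['tool_rot'],s['tool_pos'])
E
```

```text
time: 5.8
tool_pos: [0.6288, -0.1338, 0.1001]
tool_rot: [-0.001, 0.998, 0.067, 0.001]
contact_force: [1.5, 5.3, 4.1]
gripper_width: 0.155
grasp_force: 58.7
time: 6.8
tool_pos: [0.5877, -0.1994, 0.1]
tool_rot: [-0.001, 0.807, -0.59, 0.001]
contact_force: [3.2, 3.9, 4.2]
gripper_width: 0.157
grasp_force: 58.8
[-4.48001370e-01  1.53842928e-01  1.73170812e+00  2.20484545e-03
  1.25459001e+00  2.37848306e+00] [2.11804653 4.62723857 4.73704226]
0.06150715955283146 -71.85488736239053 [-1.16093909e-03  8.09094168e-01 -5.87677635e-01  5.26626487e-04] [ 0.58765485 -0.19944846  0.1000516 ]
```

```bash
python3 -m pendant '[[1,[0,0,0],0],[1,[0,0,0],0],[1,[0,0,0],0],[1,[0,0,0],0],[1,[0,0,-0.25],0],[1,[0,0,-0.45],0],[1,[0,0,-0.45],0]]'
python3 -m pendant '[[1,[0,0,0],-0.045],[1,[0,0,0],-0.09],[1,[0,0,0],-0.135],[1,[0,0,0],-0.18],[1,[0,0,0],-0.225],[1,[0,0,0],-0.27],[1,[0,0,0],-0.315],[1,[0,0,0],-0.36],[1,[0,0,0],-0.405],[1,[0,0,0],-0.45]]' >/dev/null
python3 -m pendant '[[1,[0,0,0],-0.045],[1,[0,0,0],-0.09],[1,[0,0,0],-0.135],[1,[0,0,0],-0.18],[1,[0,0,0],-0.225],[1,[0,0,0],-0.27],[1,[0,0,0],-0.315],[1,[0,0,0],-0.36],[1,[0,0,0],-0.405],[1,[0,0,0],-0.45]]' >/dev/null
python3 -m pendant '[[1,[0,0,0],-0.045],[1,[0,0,0],-0.1],[1,[0,0,0],-0.1],[1,[0,0,0],-0.1]]'
python3 - <<'E'
from h import *
snap('wrist','w2');s=manip.state();print(s['joint_pos'][[0,5]])
import itertools
P=np.array([(0.5099,-.1302),(.571,-.0818),(.6288,-.1338),(.58765,-.19945)])
print(np.linalg.lstsq(np.c_[2*P,np.ones(4)],(P**2).sum(1),rcond=None)[0])
c=np.load('pics/w2.npz');print(w2px('w2',[(.587,-.199,.135),(.5685,-.141,.1)]))
E
```

```text
time: 7.7
tool_pos: [0.5891, -0.2012, 0.1579]
tool_rot: [-0.001, 0.809, -0.587, 0.004]
contact_force: [0.2, -0.2, 0.1]
gripper_width: 0.998
grasp_force: 0.0
time: 10.1
tool_pos: [0.5864, -0.1999, 0.1523]
tool_rot: [-0.001, 0.588, 0.809, -0.0]
contact_force: [0.1, -0.3, 0.0]
gripper_width: 1.0
grasp_force: 0.0
[-0.44847741 -0.76096281]
[ 0.56904376 -0.14207898 -0.34035888]
[[319.58249775 246.88060995]
 [319.91037748 121.44258111]]
```

```bash
python3 -m pendant '[[1,[0,0,0.25],0],[1,[0,0,0.43],0],[1,[0,0,0.43],0],[0,[0,0,0.43],0],[0,[0,0,0.43],0],[0,[0,0,0.43],0],[0,[0,0,0.43],0],[0,[0,0,0.43],0],[0,[0,0,0.43],0],[0,[0,0,0.43],0]]'
python3 -m pendant '[[0,[0.005,-0.07,0],0.0444],[0,[0.019,-0.138,0],0.0889],[0,[0.043,-0.203,0],0.1333],[0,[0.076,-0.265,0],0.1778],[0,[0.117,-0.321,0],0.2222],[0,[0.165,-0.372,0],0.2667],[0,[0.22,-0.415,0],0.3111],[0,[0.281,-0.449,0],0.3556],[0,[0.345,-0.476,0],0.4],[0,[0.413,-0.492,0],0.4444]]'
python3 -m pendant '[[0,[0.005,-0.07,0],0.0444],[0,[0.019,-0.138,0],0.0889],[0,[0.043,-0.203,0],0.1333],[0,[0.076,-0.265,0],0.1778],[0,[0.117,-0.321,0],0.2222],[0,[0.117,-0.321,0],0.2222]]'
python3 - <<'E'
from h import *
snap('wrist','w3');s=manip.state();print(s['joint_pos'][[0,5]]);d=s['tool_pos'][:2]-np.array([.569,-.142]);print(np.hypot(*d),np.degrees(np.arctan2(d[1],d[0])))
E
```

```text
time: 11.15
tool_pos: [0.5876, -0.2001, 0.1028]
tool_rot: [0.001, 0.588, 0.809, 0.0]
contact_force: [1.4, 1.2, 3.7]
gripper_width: 0.15
grasp_force: 59.5
time: 12.15
tool_pos: [0.5153, -0.1707, 0.1027]
tool_rot: [0.0, 0.971, 0.24, 0.0]
contact_force: [0.3, 3.0, 6.6]
gripper_width: 0.157
grasp_force: 59.8
time: 12.75
tool_pos: [0.5095, -0.1292, 0.1027]
tool_rot: [-0.0, 0.995, -0.104, -0.0]
contact_force: [-3.2, 3.9, 7.5]
gripper_width: 0.16
grasp_force: 60.0
[-0.39082835  1.38720495]
0.06087019062401945 168.02082720471765
```

```bash
python3 -m pendant '[[1,[0,0,0],0],[1,[0,0,0],0],[1,[0,0,0],0],[1,[0,0,0],0],[1,[0,0,-0.25],0],[1,[0,0,-0.45],0],[1,[0,0,-0.45],0]]' >/dev/null
python3 -m pendant '[[1,[0,0,0],-0.045],[1,[0,0,0],-0.09],[1,[0,0,0],-0.135],[1,[0,0,0],-0.18],[1,[0,0,0],-0.225],[1,[0,0,0],-0.27],[1,[0,0,0],-0.315],[1,[0,0,0],-0.36],[1,[0,0,0],-0.405],[1,[0,0,0],-0.45]]' >/dev/null
python3 -m pendant '[[1,[0,0,0],-0.045],[1,[0,0,0],-0.09],[1,[0,0,0],-0.135],[1,[0,0,0],-0.18],[1,[0,0,0],-0.225],[1,[0,0,0],-0.27],[1,[0,0,0],-0.315],[1,[0,0,0],-0.36],[1,[0,0,0],-0.405],[1,[0,0,0],-0.45]]' >/dev/null
python3 -m pendant '[[1,[0,0,0],-0.045],[1,[0,0,0],-0.1],[1,[0,0,0],-0.1],[1,[0,0,0],-0.1]]'
python3 - <<'E'
from h import *
snap('wrist','w4');snap('scene','s4');snap('side','d4')
b=cv2.imread('pics/s4.png')[195:265,320:420];w=cv2.imread('pics/w4.png')
cv2.imwrite('pics/crop4.png',np.hstack([cv2.resize(b,(400,280),interpolation=cv2.INTER_CUBIC),cv2.resize(w,(400,250))[:,:].copy() if 0 else cv2.copyMakeBorder(cv2.resize(w,(400,250)),0,30,0,0,cv2.BORDER_CONSTANT)]))
E
```

```text
time: 15.9
tool_pos: [0.5092, -0.1304, 0.1548]
tool_rot: [-0.001, 0.105, 0.994, 0.0]
contact_force: [-0.5, 0.5, -0.2]
gripper_width: 1.0
grasp_force: 0.0
```

View pics/crop4.png

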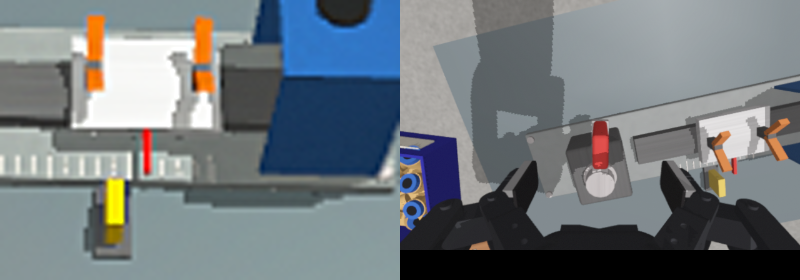

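The pointer tip is at about (356.8,238.3) and the block's top edge at about (348.8,240.5-251), so the pointer still has a little way to go towards the crank.

```bash
python3 - <<'E'
from fit import *
from scipy import ndimage as nd
for f in('s4','d4'):
    im=cv2.imread(f'pics/{f}.png').astype(int);B,G,Rr=im[...,0],im[...,1],im[...,2]
    for nm,M in(('yel',(Rr>140)&(G>120)&(B<70)),('red',(Rr>130)&(G<60)&(B<60))):
        l,n=nd.label(M)
        for i in range(1,n+1):
            v,u=np.where(l==i)
            if 5<len(u)<200 and 320<u.mean()<380 and 160<v.mean()<260:print(f,nm,len(u),u.mean().round(1),v.mean().round(1),(u.min(),u.max(),v.min(),v.max()))
t=loc(px2w('s4',[(356.75,238.3)],[.033])[0]);m=loc(px2w('s4',[(348.9,242)],[.034])[0]);print(t,m)
E
```

```text
s4 yel 27 343.6 203.1 (np.int64(342), np.int64(345), np.int64(199), np.int64(209))
s4 yel 32 370.7 204.4 (np.int64(369), np.int64(372), np.int64(200), np.int64(210))
s4 yel 10 370.5 215.4 (np.int64(369), np.int64(372), np.int64(213), np.int64(217))
s4 yel 53 348.1 245.2 (np.int64(346), np.int64(350), np.int64(240), np.int64(250))
s4 red 11 356.0 232.0 (np.int64(356), np.int64(356), np.int64(227), np.int64(237))
d4 yel 38 355.3 194.2 (np.int64(351), np.int64(359), np.int64(192), np.int64(197))
d4 red 32 321.2 227.9 (np.int64(316), np.int64(326), np.int64(226), np.int64(229))
[0.06095361 0.0199939 ] [0.07192287 0.00077347]
```

```bash
python3 -m pendant '[[1,[0,0,0.25],0],[1,[0,0,0.44],0],[1,[0,0,0.44],0],[0,[0,0,0.44],0],[0,[0,0,0.44],0],[0,[0,0,0.44],0],[0,[0,0,0.44],0],[0,[0,0,0.44],0],[0,[0,0,0.44],0],[0,[0,0,0.44],0]]'
python3 -m pendant '[[0,[-0.005,0.07,0],0.0444],[0,[-0.019,0.138,0],0.0889],[0,[-0.043,0.203,0],0.1333],[0,[-0.076,0.265,0],0.1778],[0,[-0.117,0.321,0],0.2222],[0,[-0.165,0.372,0],0.2667],[0,[-0.22,0.415,0],0.3111],[0,[-0.281,0.449,0],0.3556],[0,[-0.345,0.476,0],0.4],[0,[-0.413,0.492,0],0.4444]]'
python3 -m pendant '[[0,[-0.005,0.07,0],0.0444],[0,[-0.005,0.07,0],0.0444],[0,[-0.005,0.07,0],0.0444]]'
python3 - <<'E'
from fit import *
from scipy import ndimage as nd
s=manip.state();d=s['tool_pos'][:2]-np.array([.569,-.142]);print(np.hypot(*d),np.degrees(np.arctan2(d[1],d[0])))
snap('scene','s5');snap('side','d5');
f='s5'
im=cv2.imread(f'pics/{f}.png').astype(int);B,G,Rr=im[...,0],im[...,1],im[...,2]
for nm,M in(('yel',(Rr>140)&(G>120)&(B<70)),('red',(Rr>110)&(G<70)&(B<70))):
        l,n=nd.label(M)
        for i in range(1,n+1):
            v,u=np.where(l==i)
            if 5<len(u)<200 and 320<u.mean()<380 and 210<v.mean()<260:print(f,nm,len(u),u.mean().round(1),v.mean().round(1),(u.min(),u.max(),v.min(),v.max()))
b=cv2.imread('pics/s5.png')[190:260,310:410];w=cv2.imread('pics/d5.png')[130:230,290:390]
cv2.imwrite('pics/crop5.png',np.hstack([cv2.resize(b,(400,280),interpolation=cv2.INTER_CUBIC),cv2.resize(w,(280,280),interpolation=cv2.INTER_CUBIC)]))
E
```

```text
time: 17.05
tool_pos: [0.5101, -0.1302, 0.1039]
tool_rot: [0.001, 0.104, 0.995, 0.0]
contact_force: [-1.0, 3.1, 6.4]
gripper_width: 0.156
grasp_force: 59.3
time: 18.05
tool_pos: [0.571, -0.0819, 0.1039]
tool_rot: [-0.0, 0.721, 0.693, 0.001]
contact_force: [-2.5, 4.2, 5.5]
gripper_width: 0.152
grasp_force: 59.3
time: 18.35
tool_pos: [0.5796, -0.0828, 0.1039]
tool_rot: [-0.0, 0.766, 0.643, 0.001]
contact_force: [-1.0, 5.4, 5.7]
gripper_width: 0.155
grasp_force: 59.2
0.06011216990901275 79.8849505526951
s5 yel 54 348.0 245.1 (np.int64(346), np.int64(350), np.int64(240), np.int64(250))
s5 red 21 348.5 232.0 (np.int64(348), np.int64(349), np.int64(227), np.int64(237))
```

View pics/crop5.png

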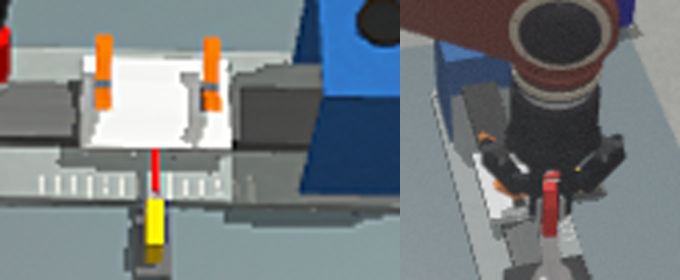

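The pointer (348.5) sits at the middle of the yellow block (348.0). Next: release, measure the union and verify with numbers.

```bash
python3 - <<'E'
from fit import *
t=loc(px2w('s5',[(348.5,237)],[.033])[0]);m=loc(px2w('s5',[(348,241.5)],[.034])[0]);print(t,m)
E
python3 -m pendant '[[1,[0,0,0],0],[1,[0,0,0],0],[1,[0,0,0],0],[1,[0,0,0],0],[1,[0,0,-0.3],0],[1,[0,0,-0.6],0],[1,[0,0,-0.9],0],[1,[0,0,-0.9],0],[1,[0,0,-0.9],0]]'
```

```text
[ 5.78687490e-02 -8.02227691e-06] [ 0.07062377 -0.00138839]
time: 19.35
tool_pos: [0.5792, -0.0842, 0.2121]
tool_rot: [0.001, 0.766, 0.643, 0.001]
contact_force: [-0.1, 0.3, -0.9]
gripper_width: 0.999
grasp_force: 0.0
```

```bash
for i in 1 2 3; do python3 -m pendant '[[1,[0.825,-0.437,0],0],[1,[0.825,-0.437,0],0],[1,[0.825,-0.437,0],0]]' >/dev/null; done
python3 -m pendant '[[1,[0.825,-0.437,0],0.04],[1,[0.825,-0.437,0],0.08],[1,[0.825,-0.437,0],0.12],[1,[0.825,-0.437,0],0.16],[1,[0.825,-0.437,0],0.2],[1,[0.825,-0.437,0],0.24],[1,[0.825,-0.437,0],0.28],[1,[0.825,-0.437,0],0.322],[1,[0.825,-0.437,0],0.322],[1,[0.825,-0.437,0],0.322]]'
python3 - <<'E'
from h import *
snap('wrist','w6');s=manip.state();print(s['joint_pos'][[0,5]])
im=cv2.imread('pics/w6.png');cv2.imwrite('pics/crop6.png',cv2.resize(im[100:300,180:460],None,fx=2.5,fy=2.5,interpolation=cv2.INTER_CUBIC))
E
```

```text
time: 21.25
tool_pos: [0.4406, 0.3415, 0.2099]
tool_rot: [0.0, 0.981, 0.193, -0.001]
contact_force: [0.6, 0.1, 0.3]
gripper_width: 1.002
grasp_force: 0.0
[0.52631522 1.70971888]
```

View pics/crop6.png

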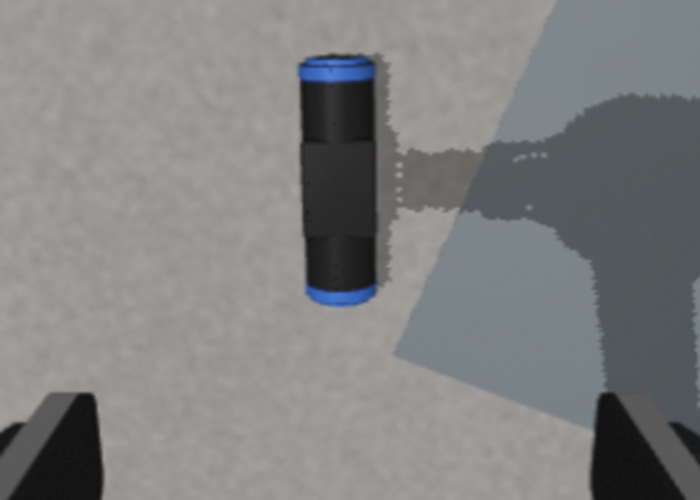

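The square middle spans crop (301-377, 142-237), and the union's axis is nearly vertical in the image.

```bash
python3 - <<'E'
from h import *
k=[(301,142),(376,142),(377,237),(303,237)]
C=px2w('w6',[(180+u/2.5,100+v/2.5) for u,v in k],[.03]*4);c=C.mean(0);print(C.round(4)[:,:2].tolist())
E=px2w('w6',[(180+u/2.5,100+v/2.5) for u,v in [(337,75),(340.5,291)]],[.03]*2);a=E[1]-E[0];print('axis deg',np.degrees(np.arctan2(a[1],a[0])),np.linalg.norm(a),E.mean(0))
s=manip.state();q=s['tool_rot'];Rt=R.from_quat([q[1],q[2],q[3],q[0]]).as_matrix()
print(c,'tool shift units',Rt.T@(np.r_[c[:2],.012]-s['tool_pos'])/.12,'yangle',np.degrees(np.arctan2(Rt[1,1],Rt[0,1])))
E
```

```text
[[0.4511, 0.365], [0.462, 0.3382], [0.427, 0.3231], [0.4159, 0.3503]]
axis deg -156.99023178478583 0.08638551280030234 [0.44011167 0.34480323 0.03      ]
[0.4389834  0.34415555 0.03      ] tool shift units [-0.00260523 -0.02499981  1.6512093 ] yangle -67.80157109981981
```

```bash
python3 -m pendant '[[1,[-0.003,-0.025,0.3],-0.004],[1,[-0.003,-0.025,0.6],-0.004],[1,[-0.003,-0.025,0.9],-0.004],[1,[-0.003,-0.025,0.9],-0.004],[1,[-0.003,-0.025,0.9],-0.004]]'
python3 -m pendant '[[1,[0,0,0.3],0],[1,[0,0,0.6],0],[1,[0,0,0.79],0],[1,[0,0,0.79],0],[1,[0,0,0.79],0]]'
python3 -m pendant '[[0,[0,0,0],0],[0,[0,0,0],0],[0,[0,0,0],0],[0,[0,0,0],0],[0,[0,0,0],0],[0,[0,0,0],0],[0,[0,0,0],0],[0,[0,0,0],0]]'
python3 -m pendant '[[0,[0,0,-0.2],0],[0,[0,0,-0.5],0],[0,[0,0,-0.8],0],[0,[0,0,-0.8],0],[0,[0,0,-0.8],0]]'
python3 -m pendant '[[0,[0,0,-0.4],0],[0,[0,0,-0.9],0],[0,[0,0,-0.9],0],[0,[0,0,-0.9],0],[0,[0,0,-0.9],0]]'
python3 - <<'E'
from h import *
snap('wrist','w7')
im=cv2.imread('pics/w7.png');cv2.imwrite('pics/crop7.png',im[150:400])
E
```

```text
time: 21.8
tool_pos: [0.4387, 0.3447, 0.1028]
tool_rot: [0.0, 0.98, 0.198, -0.001]
contact_force: [0.0, 0.6, 1.4]
gripper_width: 0.999
grasp_force: 0.0
time: 22.3
tool_pos: [0.4406, 0.3459, 0.0106]
tool_rot: [-0.001, 0.98, 0.198, 0.002]
contact_force: [-0.8, 0.2, 0.9]
gripper_width: 1.001
grasp_force: 0.0
time: 23.1
tool_pos: [0.4397, 0.3455, 0.0093]
tool_rot: [-0.0, 0.98, 0.198, 0.001]
contact_force: [-1.1, 0.2, 5.5]
gripper_width: 0.336
grasp_force: 61.0
time: 23.6
tool_pos: [0.4389, 0.345, 0.1044]
tool_rot: [-0.0, 0.98, 0.198, 0.0]
contact_force: [-0.4, 0.6, -2.1]
gripper_width: 0.339
grasp_force: 60.3
time: 24.1
tool_pos: [0.4376, 0.3442, 0.2088]
tool_rot: [0.001, 0.98, 0.198, -0.002]
contact_force: [0.8, -0.6, -2.5]
gripper_width: 0.336
grasp_force: 60.3
```

View pics/crop7.png

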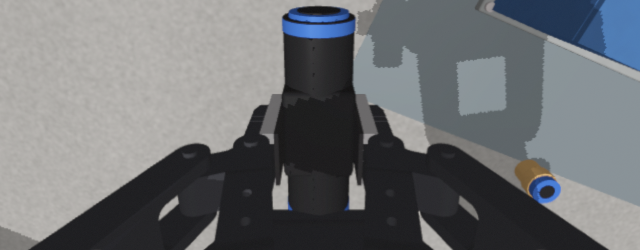

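The union is held square in the pads. I'll carry it over the cradle, turning as it goes, and compute the fork positions.

```bash
python3 - <<'E'
from fit import *
F=px2w('s5',[(335.75,198.75),(335.75,217),(362.9,199.2),(362.9,217.5)],[.076]*4);print(F.round(4).tolist(),F.mean(0),'pred',W(p,(0,-.0005,.076)))
E
for i in 1 2; do python3 -m pendant '[[0,[-0.016,0.3,0],0],[0,[-0.016,0.65,0],0],[0,[-0.016,0.96,0],0],[0,[-0.016,0.96,0],0]]' >/dev/null; done
python3 -m pendant '[[0,[-0.016,0.3,0],-0.04],[0,[-0.016,0.65,0],-0.08],[0,[-0.016,0.96,0],-0.12],[0,[-0.016,0.96,0],-0.16],[0,[-0.016,0.96,0],-0.2],[0,[-0.016,0.96,0],-0.24],[0,[-0.016,0.96,0],-0.28],[0,[-0.016,0.96,0],-0.32],[0,[-0.016,0.96,0],-0.3755],[0,[-0.016,0.96,0],-0.3755]]'
python3 -m pendant '[[0,[0,0,0.3],0],[0,[0,0,0.5],0],[0,[0,0,0.5],0],[0,[0,0,0.5],0]]'
python3 - <<'E'
from h import *
for n in('wrist','scene','side'): snap(n,n+'8')
im=cv2.imread('pics/wrist8.png');b=cv2.imread('pics/scene8.png')[170:260,310:410];d=cv2.imread('pics/side8.png')[130:220,290:390]
r=lambda i:cv2.resize(i,(250,225),interpolation=cv2.INTER_CUBIC)
cv2.imwrite('pics/crop8.png',np.hstack([cv2.resize(im[150:400,80:560],(500,260)) if 0 else cv2.copyMakeBorder(im[:,70:570],0,50,0,0,cv2.BORDER_CONSTANT),np.vstack([r(b),r(d)])]))
E
```

```text
[[0.5453, -0.0103, 0.076], [0.5965, -0.0096, 0.076], [0.5443, 0.056, 0.076], [0.5957, 0.0553, 0.076]] [0.57045407 0.02283667 0.076     ] pred [[0.56901122 0.02217495 0.076     ]]
time: 25.95
tool_pos: [0.5665, 0.0256, 0.2098]
tool_rot: [-0.002, 0.704, 0.71, -0.001]
contact_force: [-0.8, 0.7, -2.1]
gripper_width: 0.336
grasp_force: 60.4
time: 26.35
tool_pos: [0.567, 0.0248, 0.1512]
tool_rot: [-0.001, 0.705, 0.709, -0.001]
contact_force: [0.4, 0.0, -0.3]
gripper_width: 0.338
grasp_force: 60.4
```

View pics/crop8.png

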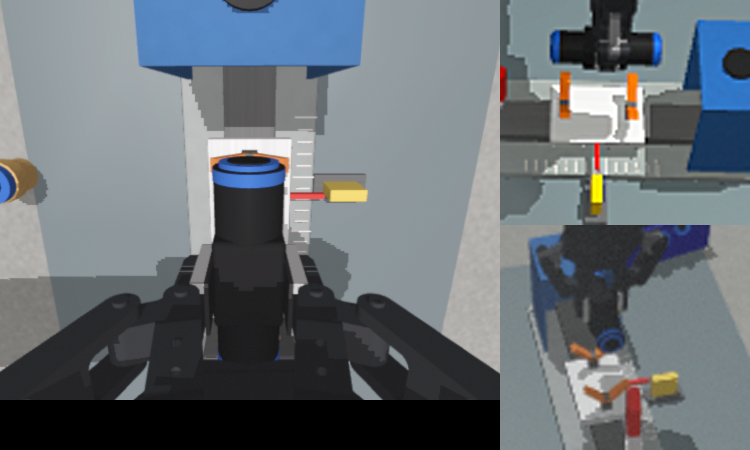

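Alignment looks good: union centre column ≈ 249 against deck centre 250, with the pointer still on the block. Now I'll lower it slowly.

```bash
python3 -m pendant '[[0,[-0.02,0,0.2],0],[0,[-0.02,0,0.35],0],[0,[-0.02,0,0.5],0],[0,[-0.02,0,0.58],0],[0,[-0.02,0,0.62],0],[0,[-0.02,0,0.64],0],[0,[-0.02,0,0.64],0],[0,[-0.02,0,0.64],0]]'
python3 -m pendant '[[0,[0,0,0.012],0],[0,[0,0,0.025],0],[0,[0,0,0.025],0],[0,[0,0,0.025],0]]'
```

```text
time: 27.3
tool_pos: [0.5684, 0.0218, 0.0763]
tool_rot: [0.001, 0.705, 0.71, 0.001]
contact_force: [-0.3, -0.7, -1.1]
gripper_width: 0.336
grasp_force: 60.4
time: 27.7
tool_pos: [0.5676, 0.0218, 0.0723]
tool_rot: [-0.0, 0.705, 0.71, -0.0]
contact_force: [-0.4, 0.7, -1.9]
gripper_width: 0.334
grasp_force: 60.4
```

```bash
python3 -m pendant '[[0,[0,0,0.01],0],[0,[0,0,0.01],0],[0,[0,0,0.01],0]]'
python3 -m pendant '[[0,[0,0,0.009],0],[0,[0,0,0.009],0],[0,[0,0,0.009],0]]'
```

```text
time: 28.0
tool_pos: [0.5676, 0.0218, 0.071]
tool_rot: [-0.0, 0.705, 0.71, -0.0]
contact_force: [0.1, -0.5, -1.1]
gripper_width: 0.338
grasp_force: 60.4
time: 28.3
tool_pos: [0.5679, 0.0218, 0.0706]
tool_rot: [0.0, 0.704, 0.71, 0.0]
contact_force: [-2.3, -0.3, 3.8]
gripper_width: 0.336
grasp_force: 61.0
```

```bash
python3 -m pendant '[[0.5,[0,0,0],0],[0.5,[0,0,0],0],[0.6,[0,0,0],0],[0.7,[0,0,0],0],[0.7,[0,0,0],0],[0.7,[0,0,-0.1],0],[0.7,[0,0,-0.3],0],[0.7,[0,0,-0.6],0],[0.7,[0,0,-0.95],0],[0.7,[0,0,-0.95],0]]'
python3 -m pendant '[[0.7,[0.9,0,-0.3],0],[0.7,[0.9,0,-0.4],0],[0.7,[0.9,0,-0.4],0],[0.7,[0.9,0,-0.4],0],[0.7,[0.9,0,-0.4],0],[0.7,[0.9,0,-0.4],0]]' >/dev/null
python3 - <<'E'
from h import *
for n in('wrist','scene','side'): snap(n,n+'9')
b=cv2.imread('pics/scene9.png')[180:260,310:410];d=cv2.imread('pics/side9.png')[130:220,290:390]
cv2.imwrite('pics/crop9.png',np.hstack([cv2.resize(b,(400,320),interpolation=cv2.INTER_CUBIC),cv2.resize(d,(356,320),interpolation=cv2.INTER_CUBIC)]))
E
```

```text
time: 29.3
tool_pos: [0.572, 0.0215, 0.1931]
tool_rot: [0.006, 0.704, 0.71, 0.005]
contact_force: [1.0, 0.8, 0.4]
gripper_width: 0.697
grasp_force: 0.0
```

View pics/crop9.png

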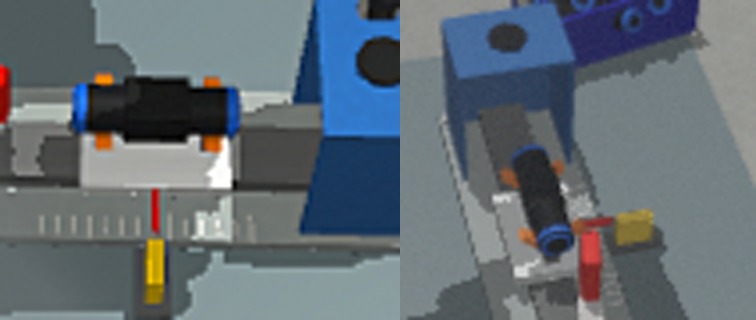

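The union lies in both forks: it spans crop columns 72-240 (centre 156), and the forks are at 104 and 212 (centre 158). The pointer, at 155, is in line with the block at 155. I'm handing it in.

```bash
python3 -c "
from plant import manip
print(manip.job_done())"
```

```text
the job is handed in; nothing more can be done
None
```

I wound the cradle out until the pointer was about 1 mm from the middle of the yellow block, lowered the union into both forks and released it. I handed the job in at about 30 s, but no verdict came back.

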